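Check-weigh a plug-in relay on the hook scale

ROBOT

A 6-joint arm with a two-finger parallel gripper is mounted at the origin on the work surface. World frame = base frame: x ahead of the robot, y to its left, z up, the work surface at z = 0. Lengths are in m, angles in rad, forces in N, time in s.
With the tool pointing down it reaches from about 0.35 to 0.975 m from the base axis. Payload 4.9 kg.
Tool frame: the origin (TCP) lies on the front face of the gripper's body, between the roots of the fingers; the fingertips stand ctrl.tip_extent ahead of it and the grasp point (between the pads) lies 54 mm ahead of it (ctrl.tip_extent is the distance from the TCP to the fingertips, in m); z points along the fingers, y is the line along which they close (so a half turn about z gives the same grasp; the last joint's range is limited). The gripper opens to 85 mm and grips with 20 to 120 N. Pads are 22 mm wide; open, the fingers measure 114 mm over their backs; the gripper's body (76 mm by 85 mm) begins 54 mm behind the grasp point. The pads swing forward as they close: fully open they stand 13 mm farther back than shut.
Start: joints at [-1.428, 0.053, 1.613, -0, 1.476, -0.119], TCP at [0.162, -0.604, 0.304] pointing down, gripper open.
Joint ranges: [-3.01, 3.01], [-1.01, 2.22], [0.06, 2.58], [-1.02, 4.17], [0.09, 2.62], [-3.14, 3.14]. Speed limits (rad/s): [2.57, 2.57, 3.14, 3.14, 3.14, 3.14].

INTERFACE

Orientations are given as a rotation vector (axis times angle).
In Python, from station import ctrl gives the robot as it stands.
- The arm moves only by the tool apply_moves, never from a script. Its argument "rows" is one flat list of numbers, 6 for each row, row after row: the shift along the tool's x, y, z normalised to -1 to 1, where 1 is 0.6 m, then the turn, a rotation vector about the tool's x, y, z normalised to -1 to 1, where 1 is 90 degrees. A call has 1 to 20 rows; each row is the pose to reach, as a shift and turn from the pose commanded when the call began, along the tool's axes at that moment; what a row does not reach only later rows make up. A row lasts 1/10 s, in which the tool goes at most 50 mm and 8.59 degrees, less where a joint would pass 70% of its speed; a pose out of reach is approached as far as the arm can. A call with a number of a shift or a turn outside -1 to 1 is refused whole. A call with a gripper value outside its range is refused whole. "grip" is the opening, from 0 (shut) to 1 (fully open), set as the call begins (left out, the last holds). The fingers move at their own pace and stop on an object; "grip_force" is the grip in N (left out, the last holds). Time passes only in rows, so rows that repeat a pose let the fingers close. It gives the time, the measured TCP pose, the force, the opening and the grip force at its end, in the units of the state.
- ctrl.get_obs(): the state, without advancing time (a new reading comes with each control period).
- ctrl.get_image(name): name is "scene" or "top" or "wrist"; returns (picture, depth): 384x512x3 uint8, blue, green, red; 384x512 float32, m along the optical axis (not along the pixel's ray), 0 where there is no reading.
- ctrl.camera_model(name): a dict with "mtx" (3x3 intrinsics, pixels), "k1" (the pictures are not rectified: a ray, as slopes to the right and down, at radius r is drawn at 1 + k1 r^2 times it, then the intrinsics apply), "R" (3x3) and "t" (3): a world point X has camera coordinates R X + t; the wrist camera has in their place "tool_from_camera" (4x4, takes a point from camera to tool coordinates, whose origin is the TCP and whose axes are the flange's). Camera axes: x right, y down, z forward; pixel columns grow to the right and rows downward; lengths in m; the calibration is good to about 2 mm. A picture is of the moment at which its call begins: read the wrist's pose just before it. camera_model takes no time and is no camera call.
- ctrl.finish_job(): hands the job in; it is judged then, once.
The state is a dict: "t": time; "q": joint angles; "dq": joint speeds; "effort": joint torques, N m; "tool_pos": TCP position; "tool_rot": TCP orientation; "contact_force": force on the tool from outside, world axes, zero at the start; "wrist_torque": the same for the moment, N m; "opening": finger opening in m; "grip_force": force on a finger pad.
Only numpy, scipy, OpenCV 4.12 (cv2) and the standard library are available. Lean on these libraries where they do the work, as an engineer would, in place of code of your own. Each camera call takes 0.05 s, during which the arm holds its last target. There are 200 camera calls.

TASK

Hang the blue plug-in relay by its wire bail on the hook of the spring scale, easing its weight onto the spring so that the scale does not jump or bounce when you let go, and leave it hanging free until it has come to rest and could be read. Then take hold of it again, lift it off the hook without straining the scale, and stand it gently upright in the middle of the round black rubber pad. Leave the brass test plug, the contact spring and the magnifier where they are.

Things in the scene. Friction and masses are not known exactly. Their poses are not given: they have to be found in the camera images.
- relay: Blue plug-in relay, upright at start. Origin: centre of its underside, z up, x along its long side. Black base 60 x 38 x 12 mm (x, y, z), then blue case 56 x 36 mm up to z = 78 mm (flat +-y faces to grip, 36 mm apart). A wire bail stands on top in its x-z plane. Same when turned half round. Weight unknown: 0.19 to 0.53 kg, by the coil inside; centre of mass on its axis about 45 mm up.
- relay_bail (a point): Centre of the wire at the peak of the relay's bail, 118 mm above the relay's underside. Bail: 4 mm round steel wire, legs at relay x = +-18 mm (32 mm clear width at the foot), arched to a peak in the middle; 38 mm clear height from case top to the wire at the peak. Axes as the relay's.
- hook: J-hook, 5 mm dark wire in its y-z plane. Origin: centre of the round bowl, 0.27 m above the bench unloaded; z up, y from shank side to the open tip (to the robot's left). Bowl centreline radius 10 mm (15 mm clear), underside z = -12.5 mm; tip at y = 12 mm, its top z = 8.5 mm. Back at y = -10 mm up to z = 19 mm, then slants to the axis at z = 30 mm. Hang a wire from +y over the tip, then down.
- hook_seat (a point): Where the centre of the bail's wire lies when seated in the bowl: 5.5 mm below the hook's origin, moving with it. Hook and barrel move straight down from the upper stop (0 to 110 mm) against a lightly damped 60 N/m spring; they leave the stop at about 0.15 N, so a hung load of W newtons settles about (W - 0.15)/60 m lower.
- scale: Fixed stand of the scale. Origin: foot of its column (18 mm thick, 0.51 m tall) on the bench; the hook's axis is at x = -120 mm, y = 0 here, axes parallel to the hook's. Base plate 220 x 150 x 12 mm, x = -160 to +60 mm. Above the hook: 5 mm shank, barrel 20 mm thick from 40 mm above the hook's origin, tube (29 mm, collar 36 mm) from 0.33 to 0.49 m above the bench, cross rod at 0.45 m.
- pad: Round black rubber foot pad, 110 mm across, 10 mm thick, stuck to the bench. Origin: centre of its underside, z up.
- plug: Brass test plug standing upright, 28 mm across, 72 mm tall. Origin: centre of its underside. Bystander.
- spring: Stainless contact spring lying flat, about 90 x 18 x 12 mm. Origin: underside of the middle of its flat leaf, x along it. Bystander.
- lens (a point): Centre of the magnifier's lens (ring 114 mm across, 0.30 m above the bench) at the end of a steel arm that swings freely sideways on a post 268 mm away roughly in +x. Bystander.
Not all that is in view belongs to the job. Of the things like the pad, leave any that is pink; of the rest the larger one is meant. Several things look just like the relay: the one meant starts nearest to the robot's base.

How it is judged:
On the way, in this order (a step that is already met when the one before it is completed fails the run):
1. the relay hangs by its bail in the hook, let go, and scale and relay are at rest for a second (contact force between relay and hook above 1 N and contact force between the fingers and relay below 0.05 N and height (world z) of hook below 0.255 m and distance between relay_bail and hook_seat below 0.008 m and linear speed of hook below 0.008 m/s and linear speed of relay below 0.02 m/s), for 1 s.
2. the relay is off the hook, well clear of it, and the scale is back at its upper stop (contact force between relay and hook below 0.02 N and height (world z) of hook above 0.267 m and distance between relay_bail and hook_seat above 0.05 m), for 0.2 s.
At the end, for the whole second after the job is handed in: The relay stands upright (within 0.08 rad) and at rest on the rubber pad, its centre within 20 mm of the pad's; the empty hook is back at its upper stop (within 3 mm) (horizontal distance between relay and pad below 0.02 m and height (world z) of relay between 0.007 and 0.013 m and angle between relay's own z axis and vertical below 0.08 rad and contact force between relay and pad above 1 N and linear speed of relay below 0.01 m/s and height (world z) of hook above 0.267 m); the robot touches nothing.
It fails at once if the scale jumps or bounces with the relay let go (hook faster than 0.08 m/s while no finger touches the relay) (contact force between the fingers and relay below 0.05 N and linear speed of hook above 0.08 m/s).
It fails at once if the scale is strained: more than 12 N between relay and hook (contact force between relay and hook above 12 N).
It fails at once if the scale is dragged to its lower stop (height (world z) of hook below 0.165 m).
It fails at once if the relay is banged down (more than 35 N on the pad) (contact force between relay and pad above 35 N).
It fails at once if a bystander is moved more than 15 mm (distance of any of plug, spring, lens from where it was at the start of the episode above 0.015 m).
It also fails if it takes over 72 s, if anything falls off the work surface, if the arm or the gripper's body presses on something with over 40 N, if the wrist force passes 120 N, or if a joint passes its speed limit or range.

## Working session

There is one attempt and no reset: what is moved stays moved. The work goes in short steps, Python scripts to look and compute and a tool call to move; the robot and the scene stay as the last step left them, time stands still between calls to the robot, and variables do not carry over. Pictures are saved under pics/ and viewed, at most 10 in all, crops included, and the job is handed in when it is done.

Besides the shell and the picture viewer there is one more tool, called after ">>>" as name(argument=value, ...) on one line, values as JSON. apply_moves: Moves the arm, as the interface text tells. Its arguments: {"type":"object","properties":{"rows":{"type":"array","items":{"type":"number"}},"grip":{"type":"number"},"grip_force":{"type":"number"}},"required":["rows"]}

```bash
mkdir -p pics; ls
cat > h.py <<'E'
import numpy as np, cv2
from station import ctrl
from scipy.spatial.transform import Rotation as Ro
def cloud(name):
    o=ctrl.get_obs(); im,d=ctrl.get_image(name); m=ctrl.camera_model(name)
    K=m["mtx"]; h,w=d.shape
    u,v=np.meshgrid(np.arange(w),np.arange(h))
    xd=(u-K[0,2])/K[0,0]; yd=(v-K[1,2])/K[1,1]
    x,y=xd.copy(),yd.copy()
    for _ in range(8):
        s=1+m["k1"]*(x*x+y*y); x,y=xd/s,yd/s
    P=np.stack([x*d,y*d,d],-1)
    if name=="wrist":
        T=np.array(m["tool_from_camera"]); P=P@T[:3,:3].T+T[:3,3]
        P=P@Ro.from_rotvec(o["tool_rot"]).as_matrix().T+o["tool_pos"]
    else: P=(P-m["t"])@np.array(m["R"])
    P[d==0]=np.nan
    return im,d,P
def go(dp_world,drot=None):
    o=ctrl.get_obs(); R=Ro.from_rotvec(o["tool_rot"]).as_matrix()
    return np.round(R.T@np.array(dp_world)/0.6,4)
E
python3 - <<'E'
from h import *
o=ctrl.get_obs(); print(o, ctrl.tip_extent)
for n in("scene","top"):
    im,d,P=cloud(n); cv2.imwrite(f"pics/{n}0.png",im); np.savez(f"{n}0.npz",im=im,P=P)
    m=ctrl.camera_model(n); print(n,-np.array(m["R"]).T@m["t"])
print(Ro.from_rotvec(o["tool_rot"]).as_matrix().round(3))
E
```

```text
pics
{'t': 0.0, 'q': array([-1.42803072e+00,  5.33227009e-02,  1.61431814e+00, -7.97444498e-06,
        1.47598459e+00, -1.18988487e-01]), 'dq': array([-5.42305823e-05, -1.15458682e-03, -6.13704168e-04,  1.68490725e-04,
       -5.12179265e-04,  3.63307682e-04]), 'effort': array([-2.57844498e-03, -3.93696249e+01, -3.70175493e+01, -4.14195811e-04,
        7.14401656e-03,  1.53314852e-05]), 'tool_pos': array([ 0.16167116, -0.60322837,  0.30266962]), 'tool_rot': array([-3.11270987e+00, -4.09725520e-01,  5.03954534e-05]), 'contact_force': array([ 0.27701678, -0.47022615, -0.2705135 ]), 'wrist_torque': array([ 0.00338489, -0.05260145, -0.00290308]), 'grip_force': 0.0, 'opening': 0.08570502144441353} 0.0726
scene [1.25373559 0.08354194 1.0127872 ]
top [0.38263584 0.11668346 1.28097249]
[[ 0.966  0.259 -0.   ]
 [ 0.259 -0.966  0.002]
 [ 0.    -0.002 -1.   ]]
```

View pics/scene0.png

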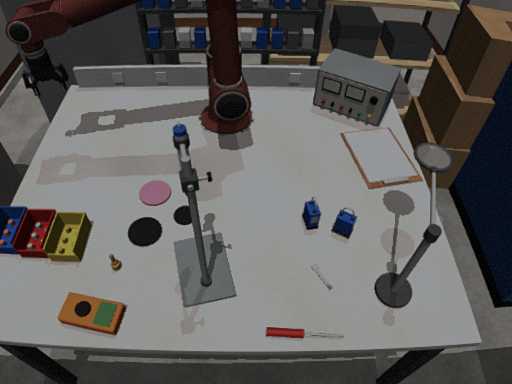

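View pics/top0.png

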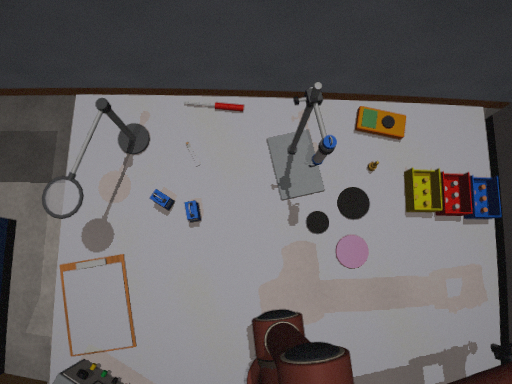

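Scene picture: two relay-like blocks at about (313,214) and (345,222), the same as (193,211) and (162,199) in the top view. Pads: black large at top (353,203), black small (317,222), pink (352,251). Scale base at (296,165), plug (372,167), spring (193,153), lens ring (63,196).

Run:
```python
from h import *
z=np.load("top0.npz"); im,P=z["im"],z["P"]; hsv=cv2.cvtColor(im,cv2.COLOR_BGR2HSV)
def comps(m,label,minA=15):
    n,l,s,c=cv2.connectedComponentsWithStats(m.astype(np.uint8))
    for i in range(1,n):
        if s[i,4]<minA: continue
        p=P[l==i]; p=p[np.isfinite(p[:,0])]
        if len(p)==0: continue
        print(label,c[i].round(1),s[i,4],"mean",p.mean(0).round(4),"lo",np.percentile(p,2,0).round(3),"hi",np.percentile(p,98,0).round(3))
H,S,V=hsv[...,0],hsv[...,1],hsv[...,2]
comps((H>105)&(H<130)&(S>130)&(V>60),"blue")
comps((V<60)&(P[...,2]>0.003)&(P[...,2]<0.02),"dark",100)
comps((H>140)&(S>40)&(V>120)&(P[...,2]<0.02),"pink",100)
comps((P[...,2]>0.065)&(P[...,2]<0.09),"top80",20)
comps((P[...,2]>0.095)&(P[...,2]<0.13),"bail",5)
comps((P[...,2]>0.2)&(P[...,2]<0.6)&(P[...,0]>0.3),"high",20)
comps((P[...,2]>0.009)&(P[...,2]<0.015)&(S<60)&(V>60),"plate",200)
im2=np.hstack([cv2.resize(im[175:235,140:220],None,fx=5,fy=5,interpolation=cv2.INTER_CUBIC),cv2.resize(im[80:200,260:340],None,fx=5,fy=5)[:300]])
z=np.load("scene0.npz"); im,P=z["im"],z["P"]
a=cv2.resize(im[185:250,290:370],(400,300),interpolation=cv2.INTER_CUBIC)
b=cv2.resize(im[110:230,130:270],(400,300),interpolation=cv2.INTER_CUBIC)
c=np.vstack([np.hstack([a,b]),im2]); cv2.imwrite("pics/crop.png",c)
hsv=cv2.cvtColor(im,cv2.COLOR_BGR2HSV);H,S,V=hsv[...,0],hsv[...,1],hsv[...,2]
comps((H>105)&(H<130)&(S>130)&(V>60)&(P[...,2]>0.02),"sblue")
comps((P[...,2]>0.15)&(P[...,2]<0.6)&(P[...,0]>0.3),"shigh",20)
```

```text
blue [329.3 141.9] 120 mean [ 0.6346 -0.0561  0.4841] lo [ 0.623 -0.07   0.477] hi [ 0.648 -0.043  0.487]
blue [482.9 198.1] 544 mean [ 0.6008 -0.7061  0.0088] lo [ 0.53  -1.245 -0.674] hi [ 0.667 -0.631  0.073]
blue [159.7 197.8] 158 mean [0.5659 0.3946 0.0778] lo [0.543 0.368 0.073] hi [0.59  0.422 0.083]
blue [191.5 209.9] 164 mean [0.5302 0.2919 0.0775] lo [0.505 0.274 0.073] hi [0.558 0.313 0.083]
dark [72.3 11.7] 384 mean [1.2865 0.8086 0.0113] lo [1.282 0.533 0.003] hi [1.291 1.097 0.02 ]
dark [266.6  12.7] 599 mean [1.2863 0.0625 0.0113] lo [ 1.282 -0.363  0.003] hi [1.29  0.504 0.02 ]
dark [447.1  22.8] 332 mean [ 1.2858 -0.6403  0.0113] lo [ 1.281 -0.904  0.003] hi [ 1.29  -0.394  0.02 ]
dark [134.2 146.6] 129 mean [0.7505 0.5094 0.0138] lo [0.728 0.464 0.005] hi [0.783 0.537 0.019]
dark [352.9 202.6] 780 mean [ 0.5754 -0.2358  0.0094] lo [ 0.527 -0.284  0.005] hi [ 0.625 -0.188  0.015]
dark [317.2 221.9] 350 mean [ 0.5088 -0.115   0.007 ] lo [ 0.475 -0.148  0.003] hi [ 0.542 -0.081  0.012]
dark [254.5 371.8] 111 mean [0.0308 0.083  0.0122] lo [-0.003  0.069  0.005] hi [0.0
[... 3199 characters left out ...]
7] 125 mean [0.5382 0.2903 0.0771] lo [0.511 0.274 0.069] hi [0.562 0.311 0.084]
sblue [ 15.6 214.2] 89 mean [ 0.562  -0.6581  0.0659] lo [ 0.531 -0.724  0.031] hi [ 0.633 -0.631  0.072]
sblue [346.5 217.3] 132 mean [0.5712 0.3943 0.0773] lo [0.548 0.368 0.073] hi [0.593 0.42  0.081]
sblue [ 11.  239.1] 15 mean [ 0.6588 -0.6344  0.0685] lo [ 0.644 -0.638  0.058] hi [ 0.672 -0.63   0.073]
sblue [  6.3 247.4] 29 mean [ 0.6705 -0.6623  0.0376] lo [ 0.668 -0.685  0.031] hi [ 0.676 -0.632  0.049]
shigh [189.4 182. ] 1637 mean [ 0.7281 -0.0344  0.4091] lo [ 0.635 -0.07   0.172] hi [0.773 0.009 0.511]
shigh [430.2 191.4] 1741 mean [0.6374 0.5619 0.2922] lo [0.483 0.5   0.167] hi [0.797 0.646 0.32 ]
```

View pics/crop.png

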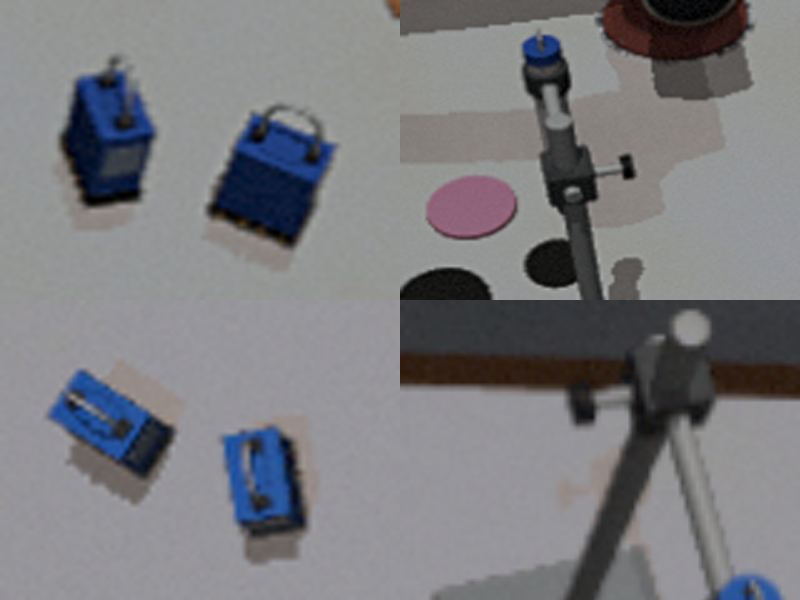

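The relay meant is A, at (193,211) in the top view: it is 0.607 m from the base, against 0.69 m for B at (162,199). The enlarged crop shows both with bails, A being the left one in the scene crop. The pad meant is the larger black one. Next come the yaws and a sharper hook axis.

Run:
```python
from h import *
def rect(p,n):
    r=cv2.minAreaRect((p[:,:2]*1000).astype(np.float32)); b=cv2.boxPoints(r)
    e=b[1]-b[0]; f=b[2]-b[1]; g=e if np.linalg.norm(e)>np.linalg.norm(f) else f
    print(n,np.round(r[0],1),np.round(r[1],1),"long axis deg",np.degrees(np.arctan2(g[1],g[0]))%180, len(p))
for n in("top","scene"):
    z=np.load(n+"0.npz"); im,P=z["im"],z["P"]; Z=P[...,2]
    ok=np.isfinite(Z)
    def near(c,r,lo,hi): return P[ok&(np.hypot(P[...,0]-c[0],P[...,1]-c[1])<r)&(Z>lo)&(Z<hi)]
    rect(near((.532,.292),.045,.072,.084),n+" A top")
    p=near((.532,.292),.045,.095,.13); rect(p,n+" A bail"); print(p.mean(0))
    rect(near((.567,.394),.045,.072,.084),n+" B top")
    rect(near((.70,-.038),.15,.009,.0155),n+" plate")
    p=near((.636,-.058),.03,.47,.5); rect(p,n+" tube top"); print((p.max(0)+p.min(0))/2)
    p=near((.75,-.027),.03,.495,.53); print("col",len(p),(p.max(0)+p.min(0))/2,p.mean(0))
    p=near((.75,-.027),.03,.05,.35); print("col low",len(p),p.mean(0), p.min(0),p.max(0))
    p=near((.575,-.236),.07,.007,.02);c,r=cv2.minEnclosingCircle((p[:,:2]).astype(np.float32)); print("pad",c,r,np.median(p,0))
    p=near((.636,-.058),.05,.2,.34); print("hook",len(p), p.mean(0) if len(p) else "")
```

```text
top A top [531.5 293.1] [56.2 36.4] long axis deg 11.860655 186
top A bail [531.6 293.2] [35.3  3.6] long axis deg 11.704876 16
[0.52974776 0.29269009 0.11339242]
top B top [566.5 396. ] [56.7 36.2] long axis deg 60.993484 187
top plate [704.2 -38.8] [220.1 151. ] long axis deg 13.675103 1927
top tube top [636.4 -56.6] [27.2 29.5] long axis deg 93.91648 157
[ 0.63655485 -0.0565259   0.48615544]
col 76 [ 0.75293453 -0.02745579  0.50499432] [ 0.75056565 -0.02742653  0.50830845]
col low 221 [ 0.74756156 -0.0249598   0.22083936] [ 0.74376938 -0.03600149  0.05213335] [ 0.75732581 -0.01809896  0.34837782]
pad (0.5748361349105835, -0.23733118176460266) 0.05518855154514313 [ 0.57581818 -0.23695767  0.00992162]
hook 40 [ 0.63156283 -0.05219521  0.30878647]
scene A top [533.9 294.8] [58.1 37.7] long axis deg 11.77261 159
scene A bail [534.7 295.1] [38.1  4.5] long axis deg 11.532662 18
[0.53548729 0.29454425 0.11113933]
scene B top [568. 395.] [57.4 39.8] long axis deg 60.31168 181
scene plate [707.3 -40.8] [220.9 151.1] long axis deg 14.257197 2565
scene tube top [639.  -58.3] [27.9 29.2] long axis deg 151.4724 150
[ 0.63902767 -0.05769567  0.48434352]
col 104 [ 0.754949   -0.02893297  0.50480159] [ 0.75706281 -0.0285724   0.5071001 ]
col low 478 [ 0.76076153 -0.02777746  0.21936978] [ 0.75096036 -0.03821631  0.05000234] [ 0.76492607 -0.01993359  0.34950512]
pad (0.5781562328338623, -0.23813244700431824) 0.05624208599328995 [ 0.57819684 -0.23512087  0.00928934]
hook 6 [ 0.64157387 -0.06768556  0.27191521]
```

Run:
```python
from h import *
m=ctrl.camera_model("wrist"); print(np.round(m["tool_from_camera"],3),m["mtx"])
print(go([.21,.604,.1]))
```

```text
[[-0.001 -0.951 -0.309  0.079]
 [ 1.    -0.001 -0.001 -0.   ]
 [ 0.001 -0.309  0.951 -0.07 ]
 [ 0.     0.     0.     1.   ]] [[280.34958214   0.         253.60599317]
 [  0.         280.34958214 189.68823106]
 [  0.           0.           1.        ]]
[ 0.5986 -0.8821 -0.1649]
```

>>> apply_moves(rows=[0.08,-0.11,-0.03,0,0,0,0.16,-0.22,-0.06,0,0,0,0.24,-0.33,-0.09,0,0,0,0.32,-0.44,-0.12,0,0,0,0.4,-0.55,-0.15,0,0,0,0.48,-0.66,-0.17,0,0,0,0.56,-0.77,-0.17,0,0,0,0.6,-0.85,-0.17,0,0,0,0.6,-0.88,-0.17,0,0,0,0.6,-0.88,-0.17,0,0,0,0.6,-0.88,-0.17,0,0,0,0.6,-0.88,-0.17,0,0,0])

```text
t: 1.3
tool_pos: [0.3587, -0.0445, 0.4008]
tool_rot: [3.114, 0.409, 0.001]
contact_force: [0.5, 0.1, -0.1]
opening: 0.0857
grip_force: 0.0
```

Run:
```python
from h import *
o=ctrl.get_obs(); print(o["q"].round(3),o["tool_pos"]); print(go([.07,.2,0]))
```

```text
[-0.33  -0.664  2.024 -0.     1.781  0.979] [ 0.35866506 -0.04453023  0.40083023]
[ 0.1988 -0.2919 -0.    ]
```

>>> apply_moves(rows=[0.08,-0.08,0,0.05,0,0,0.16,-0.16,0,0.1,0,0,0.2,-0.24,0,0.15,0,0,0.2,-0.28,0,0.2,0,0,0.2,-0.28,0,0.2,0,0])

```text
t: 1.8
tool_pos: [0.4312, 0.1496, 0.3995]
tool_rot: [-2.802, -0.374, 0.064]
contact_force: [0.5, -0.0, -0.6]
opening: 0.0855
grip_force: 0.0
```

Run:
```python
from h import *
o=ctrl.get_obs(); print(o["q"].round(3),o["tool_pos"],o["tool_rot"]); print(Ro.from_rotvec(o["tool_rot"]).as_matrix().round(3))
```

```text
[ 0.03  -0.398  1.87   0.312  1.741  1.377] [0.43116529 0.14956374 0.39947005] [-2.80236105 -0.37366506  0.06363907]
[[ 0.965  0.249 -0.084]
 [ 0.262 -0.917  0.3  ]
 [-0.003 -0.312 -0.95 ]]
```

```bash
cat > kin.py <<'E'
import numpy as np
from scipy.spatial.transform import Rotation as Ro
from scipy.optimize import least_squares
LO=np.array([-3.01,-1.01,.06,-1.02,.09,-3.14]);HI=np.array([3.01,2.22,2.58,4.17,2.62,3.14])
D=[([-1.428031,.0533227,1.614318,0,1.4759846,-.1189885],[.16167116,-.60322837,.30266962],[-3.11270987,-.4097255,0]),
([-.33,-.664,2.024,0,1.781,.979],[.358665,-.04453,.40083],[3.114,.409,.001]),
([.03,-.398,1.87,.312,1.741,1.377],[.43116529,.14956374,.39947005],[-2.80236105,-.37366506,.06363907])]
def fk(q,p):
    a1,h,L2,a3,L3,d6=p
    R1=Ro.from_euler('z',q[0]);R2=R1*Ro.from_euler('y',q[1]);R3=R2*Ro.from_euler('y',q[2])
    R5=R3*Ro.from_euler('z',q[3])*Ro.from_euler('y',q[4]);R=R5*Ro.from_euler('z',q[5]+OFF)
    return R1.apply([a1,0,h])+R2.apply([0,0,L2])+R3.apply([a3,0,L3])+R.apply([0,0,d6]),R
OFF=0
OFF=(fk(D[0][0],[0]*6)[1].inv()*Ro.from_rotvec(D[0][2])).as_euler('zyx')[0]
def fit(D):
    f=lambda p:np.concatenate([fk(q,p)[0]-x for q,x,_ in D]+[1e-3*(p-[0,.3,.4,0,.45,.2])])
    s=least_squares(f,[0,.3,.4,0,.45,.2]);return s.x,s
P,S=fit(D)
def ik(x,R,q0):
    f=lambda q:np.concatenate([(fk(q,P)[0]-x)*5,(fk(q,P)[1].inv()*R).as_rotvec(),1e-4*(q-q0)])
    s=least_squares(f,np.clip(q0,LO+.001,HI-.001),bounds=(LO,HI)); return s.x,np.linalg.norm(s.fun[:6])
def target(yaw,pitch): # x up, y right
    c,s=np.cos(np.radians(yaw)),np.sin(np.radians(yaw)); p=np.radians(pitch)
    z=np.array([c*np.cos(p),s*np.cos(p),-np.sin(p)]);y=np.array([s,-c,0]);return Ro.from_matrix(np.stack([np.cross(y,z),y,z],1))
E
python3 - <<'E'
from kin import *
print(OFF,P.round(4),S.fun.round(4))
for q,x,r in D: print((fk(q,P)[1].inv()*Ro.from_rotvec(r)).as_rotvec().round(3))
for yaw,pit in((12,10),(12,20),(12,30)):
  R=target(yaw,pit)
  for nm,g in(("relay",[.533,.294,.05]),("lift",[.533,.294,.25]),("hook",[.637,-.03,.2]),("hooklow",[.637,-.057,.1]),("pad",[.576,-.2375,.06]),("pre",[.4,.25,.3])):
    x=np.array(g)-R.apply([0,0,.054])
    for q0 in([.5,.3,1.9,3.1,.8,-1.7],[.5,.3,1.9,3.1,.8,1.3]):
      q,e=ik(x,R,np.array(q0)); print(yaw,pit,nm,q.round(2),round(e,4))
E
```

```text
1.5707952858244205 [ 0.1769 -0.0743 -0.0134 -0.8747  0.3656  0.4445] [-0.0729 -0.0141  0.0004 -0.0182 -0.0721  0.0016 -0.0096 -0.0024 -0.002
  0.0002 -0.0004 -0.0004 -0.0009 -0.0001  0.0002]
[-0.  0.  0.]
[-0.001  0.     0.001]
[-0.     0.001  0.001]
12 10 relay [ 0.79  0.68  1.17 -0.33  1.49  2.53] 1.8017
12 10 relay [ 0.79  0.68  1.17 -0.33  1.49  2.53] 1.8017
12 10 lift [ 0.55  0.86  0.83  4.17  0.09 -2.56] 3.4447
12 10 lift [ 0.81  0.34  1.17 -0.36  1.4   2.31] 1.2614
12 10 hook [-0.3   0.43  1.17  0.31  1.38  0.88] 1.3742
12 10 hook [-0.3   0.43  1.17  0.31  1.38  0.88] 1.3742
12 10 hooklow [-0.37  0.62  1.18  0.35  1.44  0.66] 1.6207
12 10 hooklow [-0.37  0.62  1.18  0.35  1.44  0.66] 1.6207
12 10 pad [-0.84  0.88  1.18  0.52  1.65 -0.16] 1.5951
12 10 pad [-0.84  0.88  1.17  0.52  1.65 -0.16] 1.5951
12 10 pre [ 0.61  0.61  0.82  4.17  0.09 -2.61] 3.7227
12 10 pre [ 1.01  0.11  1.18 -0.39  1.55  2.37] 1.193
12 20 relay [ 0.73  0.67  1.17 -0.26  1.47  2.36] 1.6492
12 20 relay [ 0.73  0.67  1.18 -0.26  1.47  2.36] 1.6492
12 20 lift [ 0.55  0.87  0.82  4.17  0.09 -2.54] 3.4156
12 2
[... 475 characters left out ...]
 -0.35  1.55  2.32] 1.0311
12 30 relay [ 0.69  0.66  1.18 -0.21  1.47  2.24] 1.4945
12 30 relay [ 0.69  0.66  1.18 -0.21  1.47  2.24] 1.4945
12 30 lift [ 0.54  0.88  0.81  4.17  0.09 -2.51] 3.3918
12 30 lift [ 0.73  0.35  1.18 -0.26  1.4   2.17] 0.9317
12 30 hook [-0.23  0.44  1.18  0.22  1.38  1.03] 1.045
12 30 hook [-0.23  0.44  1.18  0.22  1.38  1.03] 1.045
12 30 hooklow [-0.28  0.6   1.17  0.23  1.43  0.91] 1.3047
12 30 hooklow [-0.28  0.6   1.18  0.23  1.43  0.91] 1.3047
12 30 pad [-0.72  0.76  1.17  0.37  1.55  0.3 ] 1.3359
12 30 pad [-0.72  0.76  1.17  0.37  1.55  0.3 ] 1.3359
12 30 pre [ 0.6   0.64  0.8   4.17  0.09 -2.55] 3.6837
12 30 pre [ 0.91  0.14  1.18 -0.31  1.55  2.27] 0.8722
```

```bash
sed -i 's/a1,h,L2,a3,L3,d6=p/a1,h,L2,a3,L3,d6,dy=p/; s/\[a1,0,h\]/[a1,dy,h]/; s/\[0\]\*6/[0]*7/; s/\[0,.3,.4,0,.45,.2\]/[0,.3,.4,0,.45,.2,.07]/g' kin.py
cat > pl.py <<'E'
from kin import *
print(OFF,P.round(4),np.abs(S.fun[:-7]).max())
for yaw,pit in((13,5),(13,20),(13,30)):
  R=target(yaw,pit)
  for nm,g in(("relay",[.533,.294,.05]),("lift",[.533,.294,.25]),("hook",[.637,-.03,.2]),("hooklow",[.637,-.057,.1]),("pad",[.576,-.2375,.06]),("pre",[.4,.25,.3])):
    x=np.array(g)-R.apply([0,0,.054])
    best=min((ik(x,R,np.array(q0)) for q0 in([.3,.3,1.9,3.1,.8,-1.7],[.3,.3,1.9,3.1,.8,1.3],[.3,.3,1.9,.1,.8,1.3])),key=lambda t:t[1]); print(yaw,pit,nm,best[0].round(2),round(best[1],4))
E
python3 pl.py
```

```text
1.5707952858244205 [-0.0011  0.2417  0.4299  0.1035  0.6116  0.2063  0.0742] 5.4780604275439515e-05
13 5 relay [ 0.5   0.32  2.28  3.47  0.97 -1.74] 0.0
13 5 lift [ 0.5  -0.31  2.37  3.76  0.48 -2.11] 0.0
13 5 hook [-0.42 -0.1   2.3   2.17  0.8  -0.84] 0.0
13 5 hooklow [-0.48  0.21  2.25  2.26  0.99 -1.06] 0.0
13 5 pad [-0.91  0.38  2.14  1.88  1.25 -0.98] 0.0
13 5 pre [ 0.59 -1.    2.58 -1.02  0.42  2.63] 0.1706
13 20 relay [ 0.48  0.12  2.31  3.62  0.55 -1.9 ] 0.0
13 20 lift [ 0.46 -0.44  2.31 -1.02  0.21  2.67] 0.0668
13 20 hook [-0.39 -0.22  2.27  1.66  0.58 -0.34] 0.0
13 20 hooklow [-0.45  0.04  2.25  1.94  0.69 -0.73] 0.0
13 20 pad [-0.88  0.22  2.16  1.65  1.   -0.74] 0.0
13 20 pre [ 0.6  -1.01  2.54 -0.76  0.55  2.39] 0.03
13 30 relay [ 0.47  0.03  2.29  3.94  0.3  -2.23] 0.0
13 30 lift [ 0.47 -0.42  2.24 -0.66  0.35  2.32] 0.0
13 30 hook [-0.37 -0.25  2.21  1.2   0.55  0.1 ] 0.0
13 30 hooklow [-0.43 -0.02  2.22  1.56  0.55 -0.36] 0.0
13 30 pad [-0.84  0.13  2.15  1.43  0.87 -0.52] 0.0
13 30 pre [ 0.56 -0.99  2.47 -0.46  0.69  2.1 ] 0.0
```

```bash
cat > sim.py <<'E'
from kin import *
from scipy.spatial.transform import Slerp
def sim(q,wps,verbose=True):
    """wps: (pos,R,nrows)"""
    for x,R,n in wps:
        x0,R0=fk(q,P); sl=Slerp([0,1],Ro.concatenate([R0,R])); dm=0
        for i in range(1,n+1):
            a=i/n; qn,e=ik(x0+a*(np.array(x)-x0),sl(a),q); dm=max(dm,np.abs((qn-q)/.1/np.array([2.57,2.57,3.14,3.14,3.14,3.14])).max()); q=qn
        print(np.round(x,3),q.round(2),"err",round(e,4),"speedfrac",round(dm,2),"min q5 margin",round(q[4]-.09,2), "turn deg",np.degrees((R0.inv()*R).magnitude()).round(0),(R0.inv()*R).as_rotvec().round(3))
    return q
def side(yaw=0): # z left-ish horizontal, from down by rotation about fwd x
    return None
E
python3 - <<'E'
from sim import *
from station import ctrl
o=ctrl.get_obs(); q=o["q"]; x,R=fk(q,P); print(x-o["tool_pos"])
Rs=target(100,15)   # pointing left, x up
T=target(12,6); g=np.array([.533,.294,.17]); 
Rl=R*Ro.from_rotvec([np.radians(60),0,0])
print("via sideways")
q1=sim(q,[([.40,.15,.38],Rl,8),([.42,.2,.3],Ro.from_rotvec([0,0,0])*target(75,20),12),(g-T.apply([0,0,.054]),T,10),(g-[0,0,.108]-T.apply([0,0,.054]),T,6)])
print("direct"); sim(q,[([.47,.28,.2],T,20)])
E
```

```text
[ 3.90626104e-05 -2.38601398e-04  3.01338096e-05]
via sideways
[0.4  0.15 0.38] [-0.26 -0.3   2.08  1.22  2.02  1.22] err 0.0 speedfrac 0.4 min q5 margin 1.93 turn deg 60.0 [ 1.047  0.    -0.   ]
[0.42 0.2  0.3 ] [-0.17 -0.5   2.31  1.25  1.4  -0.2 ] err 0.0 speedfrac 0.42 min q5 margin 1.31 turn deg 86.0 [-0.497  0.284 -1.39 ]
[0.48  0.283 0.176] [ 0.51 -0.09  2.36  3.64  0.65 -1.95] err 0.0 speedfrac 1.65 min q5 margin 0.56 turn deg 64.0 [-1.074  0.219  0.248]
[0.48  0.283 0.068] [ 0.51  0.26  2.29  3.52  0.91 -1.78] err 0.0 speedfrac 0.24 min q5 margin 0.82 turn deg 0.0 [-0. -0. -0.]
direct
[0.47 0.28 0.2 ] [ 0.41 -0.45  2.39 -1.02  0.09  2.66] err 0.3658 speedfrac 2.15 min q5 margin 0.0 turn deg 86.0 [-0.299  1.464 -0.187]
```

```bash
cat >> sim.py <<'E'
def rows(q,x,R):
    x0,R0=fk(q,P); return np.r_[R0.inv().apply(np.array(x)-x0)/.6,(R0.inv()*R).as_rotvec()/(np.pi/2)].round(3)
E
python3 - <<'E'
from sim import *
from station import ctrl
q=ctrl.get_obs()["q"]; x,R=fk(q,P)
T=target(12,6); g=np.array([.533,.294,.175])
Rl=R*Ro.from_rotvec([np.radians(60),0,0])
for y2,p2,p3 in((75,10,[.43,.22,.22]),(60,0,[.43,.22,.2]),(75,0,[.45,.24,.19])):
  w=[([.40,.15,.38],Rl,8),(p3,target(y2,p2),12),(g-T.apply([0,0,.054]),T,20)]
  qq=q
  for s in w: print(rows(qq,s[0],s[1])); qq=sim(qq,[s])
E
```

```text
[-0.05  -0.004  0.036  0.667  0.    -0.   ]
[0.4  0.15 0.38] [-0.26 -0.3   2.08  1.22  2.02  1.22] err 0.0 speedfrac 0.4 min q5 margin 1.93 turn deg 60.0 [ 1.047  0.    -0.   ]
[ 0.08   0.24   0.152 -0.239  0.271 -0.914]
[0.43 0.22 0.22] [-0.13 -0.23  2.34  1.48  1.37 -0.52] err 0.0 speedfrac 0.56 min q5 margin 1.28 turn deg 88.0 [-0.376  0.426 -1.436]
[-0.043  0.054  0.132 -0.693  0.04   0.097]
[0.48  0.283 0.181] [ 0.51 -0.11  2.36  3.65  0.64 -1.96] err 0.0 speedfrac 0.61 min q5 margin 0.55 turn deg 63.0 [-1.089  0.063  0.153]
[-0.05  -0.004  0.036  0.667  0.    -0.   ]
[0.4  0.15 0.38] [-0.26 -0.3   2.08  1.22  2.02  1.22] err 0.0 speedfrac 0.4 min q5 margin 1.93 turn deg 60.0 [ 1.047  0.    -0.   ]
[ 0.08   0.273  0.159 -0.29   0.484 -0.89 ]
[0.43 0.22 0.2 ] [-0.1  -0.22  2.46  1.84  1.24 -0.72] err 0.0 speedfrac 0.74 min q5 margin 1.15 turn deg 95.0 [-0.456  0.76  -1.399]
[-0.032  0.02   0.133 -0.533 -0.063  0.028]
[0.48  0.283 0.181] [ 0.51 -0.11  2.36  3.65  0.64 -1.96] err 0.0 speedfrac 0.42 min q5 margin 0.55 turn deg 48.0 [-0.837 -0.099  0.044]
[-0.05  -0.004  0.036  0.667  0.    -0.   ]
[0.4  0.15 0.38] [-0.26 -0.3   2.08  1.22  2.02  1.22] err 0.0 speedfrac 0.4 min q5 margin 1.93 turn deg 60.0 [ 1.047  0.    -0.   ]
[ 0.121  0.284  0.185 -0.16   0.361 -0.938]
[0.45 0.24 0.19] [-0.08  0.    2.29  1.69  1.44 -0.73] err 0.0 speedfrac 0.62 min q5 margin 1.35 turn deg 92.0 [-0.251  0.567 -1.474]
[-0.016  0.031  0.082 -0.699 -0.06   0.037]
[0.48  0.283 0.181] [ 0.51 -0.11  2.36  3.65  0.64 -1.96] err 0.0 speedfrac 0.52 min q5 margin 0.55 turn deg 63.0 [-1.099 -0.094  0.058]
```

>>> apply_moves(rows=[-0.05,-0.004,0.036,0.667,0,0,-0.05,-0.004,0.036,0.667,0,0,-0.05,-0.004,0.036,0.667,0,0,-0.05,-0.004,0.036,0.667,0,0,-0.05,-0.004,0.036,0.667,0,0,-0.05,-0.004,0.036,0.667,0,0,-0.05,-0.004,0.036,0.667,0,0,-0.05,-0.004,0.036,0.667,0,0], grip=0.85)

```text
t: 2.6
tool_pos: [0.3995, 0.1469, 0.3777]
tool_rot: [-1.767, -0.226, 0.193]
contact_force: [0.4, -0.0, -0.8]
opening: 0.0725
grip_force: 0.0
```

>>> apply_moves(rows=[0.01,0.03,0.02,-0.024,0.027,-0.09,0.02,0.06,0.04,-0.048,0.054,-0.18,0.03,0.09,0.05,-0.072,0.081,-0.27,0.035,0.1,0.06,-0.096,0.11,-0.366,0.04,0.12,0.075,-0.12,0.135,-0.457,0.05,0.15,0.09,-0.143,0.163,-0.548,0.06,0.17,0.11,-0.167,0.19,-0.64,0.07,0.2,0.125,-0.19,0.217,-0.73,0.08,0.22,0.14,-0.215,0.244,-0.82,0.08,0.24,0.152,-0.239,0.271,-0.914,0.08,0.24,0.152,-0.239,0.271,-0.914,0.08,0.24,0.152,-0.239,0.271,-0.914])

```text
t: 3.8
tool_pos: [0.4306, 0.2177, 0.221]
tool_rot: [-1.546, -1.189, -1.298]
contact_force: [0.1, 1.0, 1.3]
opening: 0.0727
grip_force: 0.0
```

Run:
```python
from sim import *
from station import ctrl
o=ctrl.get_obs();q=o["q"]; print(q.round(2),o["tool_pos"],o["contact_force"]);T=target(12,6); g=np.array([.533,.294,.175])
x=g-T.apply([0,0,.054]); print(rows(q,x,T)); sim(q,[(x,T,16)])
```

```text
[-0.14 -0.25  2.36  1.48  1.38 -0.52] [0.43062481 0.21768249 0.22102118] [0.09129429 1.01398854 1.324905  ]
[-0.043  0.059  0.138 -0.692  0.04   0.101]
[0.48  0.283 0.181] [ 0.51 -0.11  2.36  3.65  0.64 -1.96] err 0.0 speedfrac 0.76 min q5 margin 0.55 turn deg 63.0 [-1.086  0.063  0.158]
```

>>> apply_moves(rows=[-0.003,0.004,0.009,-0.046,0.003,0.007,-0.006,0.008,0.018,-0.092,0.005,0.013,-0.009,0.012,0.028,-0.138,0.008,0.02,-0.012,0.016,0.037,-0.185,0.011,0.027,-0.015,0.02,0.046,-0.231,0.013,0.034,-0.018,0.024,0.055,-0.277,0.016,0.04,-0.02,0.028,0.064,-0.323,0.019,0.047,-0.023,0.031,0.074,-0.369,0.021,0.054,-0.026,0.035,0.083,-0.415,0.024,0.061,-0.029,0.039,0.092,-0.461,0.027,0.067,-0.032,0.043,0.101,-0.507,0.029,0.074,-0.035,0.047,0.11,-0.554,0.032,0.081,-0.038,0.051,0.12,-0.6,0.035,0.087,-0.04,0.055,0.129,-0.646,0.037,0.094,-0.043,0.059,0.138,-0.692,0.04,0.101,-0.043,0.059,0.138,-0.692,0.04,0.101,-0.043,0.059,0.138,-0.692,0.04,0.101])

```text
t: 5.5
tool_pos: [0.4862, 0.2841, 0.1834]
tool_rot: [-2.219, -0.23, -2.003]
contact_force: [1.4, -0.2, 0.1]
opening: 0.0729
grip_force: 0.0
```

Run:
```python
from sim import *
from h import *
o=ctrl.get_obs();q=o["q"]; print(o["t"],q.round(2),o["tool_pos"],o["contact_force"])
Rm=Ro.from_rotvec(o["tool_rot"]).as_matrix(); print(Rm.round(3))
im,d,Pc=cloud("wrist"); cv2.imwrite("pics/w1.png",im); Z=Pc[...,2]
p=Pc[np.isfinite(Z)&(np.hypot(Pc[...,0]-.533,Pc[...,1]-.294)<.05)]
for lo,hi in((.074,.083),(.1,.125)):
    s=p[(p[:,2]>lo)&(p[:,2]<hi)]
    if len(s)>5: r=cv2.minAreaRect((s[:,:2]*1000).astype(np.float32)); print(lo,len(s),r,s.mean(0))
```

```text
5.5 [ 0.5  -0.12  2.36  3.65  0.63 -1.95] [0.48615615 0.28408693 0.18336884] [ 1.35621182 -0.16053293  0.06291685]
[[ 0.1    0.209  0.973]
 [ 0.017 -0.978  0.208]
 [ 0.995 -0.004 -0.102]]
```

View pics/w1.png

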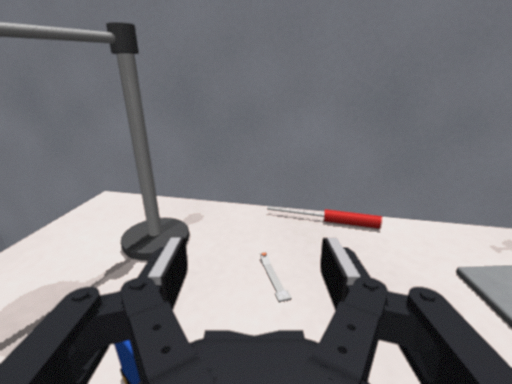

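Run:
```python
from sim import *
from station import ctrl
o=ctrl.get_obs();q=o["q"]; print(fk(q,P)[0]-o["tool_pos"])
T=target(12,6); g=np.array([.533,.294,.06])
x0=o["tool_pos"];R0=Ro.from_rotvec(o["tool_rot"]); x=g-T.apply([0,0,.054])
print((R0.inv().apply(x-x0)/.6).round(4),((R0.inv()*T).as_rotvec()/(np.pi/2)).round(4),x)
```

```text
[-0.00502445 -0.00260057  0.00021676]
[-1.958e-01 -1.000e-04  1.060e-02] [-0.0004 -0.0018 -0.0024] [0.48046938 0.28283427 0.06564454]
```

>>> apply_moves(rows=[-0.03,0,0.002,0,0,0,-0.06,0,0.003,0,0,0,-0.09,0,0.005,0,0,0,-0.12,0,0.006,0,0,0,-0.15,0,0.008,0,0,0,-0.175,0,0.01,0,0,0,-0.19,0,0.011,0,0,0,-0.196,0,0.011,0,0,0,-0.196,0,0.011,0,0,0,-0.196,0,0.011,0,0,0])

```text
t: 6.55
tool_pos: [0.4804, 0.2818, 0.0649]
tool_rot: [-2.221, -0.228, -2.003]
contact_force: [-0.4, -0.8, 0.6]
opening: 0.0727
grip_force: 0.0
```

Run:
```python
from h import *
o=ctrl.get_obs(); print(o["tool_pos"],o["contact_force"],o["wrist_torque"],Ro.from_rotvec(o["tool_rot"]).as_matrix().round(3))
g=o["tool_pos"]+Ro.from_rotvec(o["tool_rot"]).apply([0,0,.054]); print("grasp",g)
im,d,P=cloud("top"); ok=np.isfinite(P[...,2])&(np.hypot(P[...,0]-.533,P[...,1]-.294)<.045)
s=P[ok&(P[...,2]>.072)&(P[...,2]<.084)]; hs=cv2.cvtColor(im,cv2.COLOR_BGR2HSV)
m=ok&(hs[...,0]>105)&(hs[...,0]<130)&(hs[...,1]>130)&(P[...,2]>.07)
s=P[m]; print(len(s), cv2.minAreaRect((s[:,:2]*1000).astype(np.float32)))
a=cv2.resize(im[160:260,130:260],(520,400),interpolation=cv2.INTER_CUBIC); cv2.imwrite("pics/t2.png",a)
```

```text
[0.4803516  0.28179773 0.06490966] [-0.36587497 -0.79137128  0.57493532] [-0.06849782  0.47684466  0.00357091] [[ 0.101  0.206  0.973]
 [ 0.018 -0.979  0.205]
 [ 0.995 -0.004 -0.103]]
grasp [0.53290883 0.29288891 0.05936675]
166 ((530.9257202148438, 293.07415771484375), (55.31410598754883, 35.768516540527344), 12.446104049682617)
```

Relay undisturbed and centred between the fingers; closing.

>>> apply_moves(rows=[0,0,0,0,0,0,0,0,0,0,0,0,0,0,0,0,0,0,0,0,0,0,0,0,0,0,0,0,0,0,0,0,0,0,0,0,0,0,0,0,0,0], grip=0.3, grip_force=40)

```text
t: 7.3
tool_pos: [0.48, 0.2818, 0.0644]
tool_rot: [-2.222, -0.228, -2.003]
contact_force: [-1.4, -0.8, 3.5]
opening: 0.0354
grip_force: 45.5
```

>>> apply_moves(rows=[0.01,0,-0.001,0,0,0,0.02,0,-0.002,0,0,0,0.03,0,-0.003,0,0,0,0.05,0,-0.005,0,0,0,0.05,0,-0.005,0,0,0,0.05,0,-0.005,0,0,0,0.05,0,-0.005,0,0,0])

```text
t: 8.0
tool_pos: [0.4797, 0.2814, 0.0935]
tool_rot: [-2.225, -0.228, -2.001]
contact_force: [-0.8, -0.6, -1.4]
opening: 0.0359
grip_force: 45.4
```

Run:
```python
from h import *
import kin
fs=[]
for i in range(5):
    fs.append(ctrl.get_obs()["contact_force"])
    ctrl.get_image("top") if i<4 else 0
o=ctrl.get_obs(); print(np.mean(fs,0),np.std(fs,0),o["opening"],o["grip_force"],o["tool_pos"],o["q"],o["t"])
```

```text
[-0.31932258 -0.22436286 -2.11879006] [0.41872303 0.46502109 0.49162331] 0.03530884107295066 45.39640545845032 [0.47978527 0.28148644 0.0934641 ] [ 0.5058042   0.15816329  2.3346454   3.54002413  0.85216634 -1.80593034] 8.2
```

```bash
cat > plan.py <<'E'
import kin
from kin import *
from station import ctrl
o=ctrl.get_obs()
D.append((o["q"],o["tool_pos"],o["tool_rot"]))
kin.P,_=fit(D); print(kin.P.round(4),np.abs(_.fun[:-7]).max())
import sim
from sim import *
sim.P=kin.P
E
python3 - <<'E'
from plan import *
x0=o["tool_pos"];R0=Ro.from_rotvec(o["tool_rot"]); q=o["q"]
Z=Ro.from_euler('z',2.0,degrees=True); R1=Z*R0
hook=np.array([.637,-.057,.27]); yh=np.array([-np.sin(np.radians(14)),np.cos(np.radians(14)),0])
bail=hook+yh*.075+[0,0,.016]
g=bail-[0,0,.0587]; x=g-R1.apply([0,0,.054]); print(x)
print((R0.inv().apply(x-x0)/.6).round(4),((R0.inv()*R1).as_rotvec()/(np.pi/2)).round(4))
mid=x0+.5*(x-x0); sim.sim(q,[(mid,R0,10),(x,R1,10)])
E
```

```text
[4.000e-04 2.376e-01 4.264e-01 9.550e-02 6.095e-01 2.066e-01 7.410e-02] 9.004419109126527e-05
[0.56672986 0.00286956 0.23299232]
[0.2375 0.4836 0.0212] [ 0.0221 -0.0001 -0.0023]Traceback (most recent call last):
  File "<stdin>", line 8, in <module>
AttributeError: 'function' object has no attribute 'sim'
```

>>> apply_moves(rows=[0.014,0.02,0.001,0,0,0,0.028,0.045,0.002,0,0,0,0.042,0.072,0.003,0,0,0,0.056,0.1,0.004,0,0,0,0.07,0.13,0.006,0,0,0,0.084,0.16,0.007,0,0,0,0.098,0.19,0.008,0,0,0,0.112,0.22,0.01,0,0,0,0.126,0.25,0.011,0,0,0,0.14,0.28,0.012,0,0,0,0.154,0.31,0.013,0.003,0,0,0.168,0.34,0.015,0.006,0,0,0.182,0.37,0.016,0.009,0,0,0.196,0.4,0.018,0.012,0,-0.001,0.21,0.43,0.019,0.015,0,-0.001,0.222,0.455,0.02,0.018,0,-0.002,0.232,0.473,0.021,0.022,0,-0.002,0.2375,0.4836,0.0212,0.022,0,-0.002,0.2375,0.4836,0.0212,0.022,0,-0.002,0.2375,0.4836,0.0212,0.022,0,-0.002])

```text
t: 10.2
tool_pos: [0.5664, 0.0033, 0.2328]
tool_rot: [-2.204, -0.265, -1.983]
contact_force: [-0.2, -0.2, -2.6]
opening: 0.0358
grip_force: 45.4
```

Run:
```python
from h import *
ctrl.get_image("top")
o=ctrl.get_obs(); R=Ro.from_rotvec(o["tool_rot"]).as_matrix(); print(o["t"],o["q"].round(2),o["tool_pos"],o["contact_force"]); print(R.round(3)); print("grasp",o["tool_pos"]+R@[0,0,.054])
im,d,P=cloud("wrist"); cv2.imwrite("pics/w2.png",im); np.savez("w2.npz",im=im,P=P,d=d)
```

```text
10.25 [-0.33 -0.27  2.38  2.13  0.69 -0.75] [0.56631177 0.00347991 0.23266822] [-0.40503873 -0.66628514 -2.96449544]
[[ 0.103  0.241  0.965]
 [ 0.022 -0.971  0.24 ]
 [ 0.994 -0.004 -0.105]]
grasp [0.61842942 0.01641695 0.22697758]
```

View pics/w2.png

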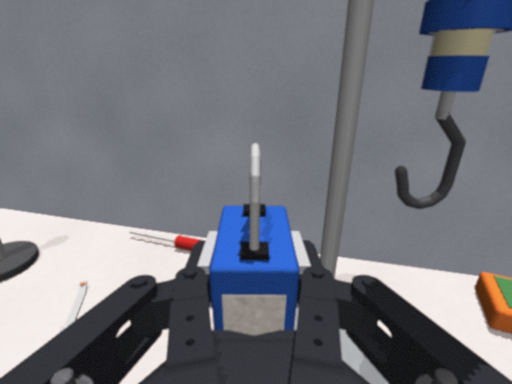

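The wrist view shows the held relay upright with its bail peak near (255,147). The hook is at right, with its tip at (401,170), bowl bottom near (422,206), and shank top near (447,95).

```bash
cat > meas.py <<'E'
from h import *
def meas(z,hook_box,bail_box):
    im,P,d=z["im"],z["P"],z["d"]
    a=np.radians(14); ex=np.array([np.cos(a),np.sin(a),0]); ey=np.array([-np.sin(a),np.cos(a),0])
    def pts(box,dark):
        x0,x1,y0,y1=box; s=np.s_[y0:y1,x0:x1]; dd=d[s]; m=(dd>.08)&(dd<.33)
        if dark: m&=im[s].max(-1)<95
        vv,uu=np.nonzero(m); return P[s][m],uu+x0,vv+y0
    p,u,v=pts(hook_box,True); L=np.stack([p@ex,p@ey,p[:,2]],1)
    print("hook n",len(p),"x med",np.median(L[:,0]).round(4),"z lo",np.percentile(L[:,2],[0,2]).round(4))
    zl=L[:,2].min()
    bowl=L[L[:,2]<zl+.020]; print(" bowl y min/max",np.percentile(bowl[:,1],[0,2,98,100]).round(4), "x",np.median(bowl[:,0]).round(4))
    low=L[L[:,2]<zl+.004]; print(" lowest y mean",low[:,1].mean().round(4))
    tip=L[(L[:,1]>bowl[:,1].mean()+.004)]; print(" tip top z",tip[:,2].max().round(4))
    b,u,v=pts(bail_box,False); B=np.stack([b@ex,b@ey,b[:,2]],1)
    t=B[B[:,2]>B[:,2].max()-.006]; print("bail n",len(B),"top z",B[:,2].max().round(4),"peak xy",t[:,:2].mean(0).round(4),"all y med",np.median(B[:,1]).round(4),"x range",np.percentile(B[:,0],[2,98]).round(4))
    return L,B
E
python3 - <<'E'
from meas import *
meas(np.load("w2.npz"),(385,475,112,220),(244,266,135,200))
a=np.radians(14); g=np.array([.61842942,.01641695,.22697758]); print("grasp in hook axes",g[0]*np.cos(a)+g[1]*np.sin(a),-g[0]*np.sin(a)+g[1]*np.cos(a), g[2]+.0587)
E
```

```text
hook n 1937 x med 0.6018 z lo [0.258  0.2598]
 bowl y min/max [-0.2226 -0.2207 -0.1959 -0.1949] x 0.6018
 lowest y mean -0.2089
 tip top z 0.2784
bail n 553 top z 0.2886 peak xy [ 0.5959 -0.1339] all y med -0.134 x range [0.5849 0.6038]
grasp in hook axes 0.6040310428933082 -0.13368232115751635 0.28567758
```

>>> apply_moves(rows=[0,0.012,0,0,0,0,0,0.026,0,0,0,0,0,0.042,0,0,0,0,0,0.058,0,0,0,0,0,0.072,0,0,0,0,0,0.084,0,0,0,0,0,0.095,0,0,0,0,0,0.105,0,0,0,0,0,0.114,0,0,0,0,0,0.121,0,0,0,0,0,0.126,0,0,0,0,0,0.126,0,0,0,0,0,0.126,0,0,0,0,0,0.126,0,0,0,0])

```text
t: 11.7
tool_pos: [0.5848, -0.0702, 0.2332]
tool_rot: [-2.204, -0.265, -1.984]
contact_force: [-0.0, 1.2, -2.8]
opening: 0.0358
grip_force: 45.4
```

```bash
cat > st.py <<'E'
from meas import *
import sys
def state(n=4,cam="top"):
    f=[]
    for i in range(n):
        f.append(ctrl.get_obs()["contact_force"]); ctrl.get_image(cam)
    o=ctrl.get_obs(); f.append(o["contact_force"]); R=Ro.from_rotvec(o["tool_rot"]).as_matrix()
    print("t",o["t"],"F",np.mean(f,0).round(2),"+-",(np.std(f,0)[2]/len(f)**.5).round(2),"op",round(o["opening"],4),"gf",round(o["grip_force"],1),"grasp",(o["tool_pos"]+R@[0,0,.054]).round(4),"up in tool",R[2].round(4))
    return o
E
python3 - <<'E'
from st import *
state(3)
im,d,P=cloud("wrist"); np.savez("w3.npz",im=im,P=P,d=d); cv2.imwrite("pics/w3.png",im[60:260,150:400])
E
```

```text
t 11.85 F [ 0.05  0.41 -2.05] +- 0.31 op 0.0354 gf 45.4 grasp [ 0.637  -0.0574  0.2277] up in tool [ 0.9946 -0.0036 -0.1042]
```

View pics/w3.png

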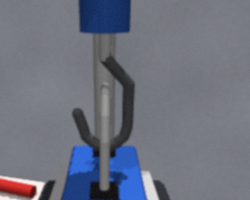

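Run:
```python
from st import *
state(16)
```

```text
t 12.7 F [ 0.15  0.06 -2.18] +- 0.11 op 0.0355 gf 45.4 grasp [ 0.637  -0.0576  0.2277] up in tool [ 0.9945 -0.0036 -0.1042]
```

>>> apply_moves(rows=[-0.005,0,0.0005,0,0,0,-0.011,0,0.001,0,0,0,-0.017,0,0.002,0,0,0,-0.023,0,0.0025,0,0,0,-0.028,0,0.003,0,0,0,-0.033,0,0.0035,0,0,0,-0.0365,0,0.0038,0,0,0,-0.0415,0,0.0043,0,0,0,-0.0465,0,0.0048,0,0,0,-0.0515,0,0.0053,0,0,0,-0.0565,0,0.0058,0,0,0,-0.0615,0,0.0063,0,0,0,-0.0665,0,0.0068,0,0,0,-0.0715,0,0.0073,0,0,0,-0.0765,0,0.0078,0,0,0,-0.0815,0,0.0083,0,0,0,-0.0865,0,0.009,0,0,0,-0.0865,0,0.009,0,0,0])

```text
t: 14.5
tool_pos: [0.5848, -0.0703, 0.1807]
tool_rot: [-2.204, -0.264, -1.983]
contact_force: [-0.6, 0.1, -0.6]
opening: 0.0358
grip_force: 45.4
```

Run:
```python
from st import *
state(10)
im,d,P=cloud("wrist"); np.savez("w4.npz",im=im,P=P,d=d); cv2.imwrite("pics/w4.png",im[60:260,150:400])
```

```text
t 15.0 F [-0.06 -0.4  -0.39] +- 0.11 op 0.0354 gf 45.4 grasp [ 0.637  -0.0575  0.1757] up in tool [ 0.9946 -0.0034 -0.104 ]
```

View pics/w4.png

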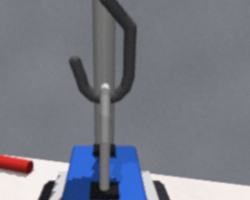

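>>> apply_moves(rows=[-0.003,0,0.0003,0,0,0,-0.006,0,0.0006,0,0,0,-0.0093,0,0.001,0,0,0,-0.0093,0,0.001,0,0,0])

```text
t: 15.45
tool_pos: [0.5848, -0.0703, 0.1751]
tool_rot: [-2.204, -0.264, -1.983]
contact_force: [0.2, -0.8, 0.7]
opening: 0.0362
grip_force: 45.4
```

Run:
```python
from st import *
state(24)
im,d,P=cloud("wrist"); np.savez("w5.npz",im=im,P=P,d=d); meas(np.load("w5.npz"),(200,300,60,170),(244,266,135,200))
```

```text
t 16.65 F [-0.07 -0.57  0.04] +- 0.12 op 0.0354 gf 45.4 grasp [ 0.637  -0.0574  0.1699] up in tool [ 0.9946 -0.0035 -0.1041]
hook n 2334 x med 0.602 z lo [0.1784 0.1999]
 bowl y min/max [-0.219  -0.2188 -0.2016 -0.2014] x 0.7192
 lowest y mean -0.215
 tip top z 0.2652
bail n 1323 top z 0.2314 peak xy [ 0.5977 -0.21  ] all y med -0.2097 x range [0.5852 0.7226]
```

>>> apply_moves(rows=[0,0,0,0,0,0,0,0,0,0,0,0,0,0,0,0,0,0,0,0,0,0,0,0,0,0,0,0,0,0,0,0,0,0,0,0,0,0,0,0,0,0,0,0,0,0,0,0,0,0,0,0,0,0,0,0,0,0,0,0,0,0,0,0,0,0,0,0,0,0,0,0,0,0,0,0,0,0,0,0,0,0,0,0,0,0,0,0,0,0], grip=0.95)

```text
t: 18.2
tool_pos: [0.5848, -0.0703, 0.1755]
tool_rot: [-2.204, -0.264, -1.984]
contact_force: [-0.2, -0.1, -0.3]
opening: 0.0806
grip_force: 0.0
```

```bash
cat > hang.py <<'E'
from st import *
def hang(k):
    for i in range(k):
        im,d,P=cloud("wrist"); hs=cv2.cvtColor(im,cv2.COLOR_BGR2HSV)
        m=(hs[...,0]>105)&(hs[...,0]<130)&(hs[...,1]>130)&(d<.3)&(d>.05); m[:170]=0
        n,l,s,c=cv2.connectedComponentsWithStats(m.astype(np.uint8)); j=1+np.argmax(s[1:,4]); print("case px",c[j].round(2),s[j],"bbox")
        p=P[(l==j)]; t=p[p[:,2]>np.percentile(p[:,2],90)-.004]
        r=cv2.minAreaRect((t[:,:2]*1000).astype(np.float32)); print(" top z",np.median(t[:,2]).round(4),np.round(r[0],1),np.round(r[1],1),round(r[2],1))
    cv2.imwrite("pics/w6.png",im); np.savez("w6.npz",im=im,P=P,d=d)
E
python3 - <<'E'
from hang import *
state(0); hang(5)
E
```

```text
t 18.2 F [-0.19 -0.07 -0.3 ] +- 0.0 op 0.0806 gf 0.0 grasp [ 0.637  -0.0574  0.1699] up in tool [ 0.9945 -0.0036 -0.1042]
case px [255.08 258.85] [ 211  204   88  127 6497] bbox
 top z 0.1895 [635.2 -58.3] [56.2 34.8] 13.2
case px [255.04 258.81] [ 211  204   88  127 6511] bbox
 top z 0.1895 [634.9 -58.4] [57.2 34.9] 13.2
case px [255.04 258.78] [ 211  204   88  127 6502] bbox
 top z 0.1894 [635.3 -58.3] [56.4 35. ] 13.2
case px [255.06 258.8 ] [ 211  204   88  127 6499] bbox
 top z 0.1895 [635.2 -58.2] [56.8 35.1] 13.1
case px [255.07 258.78] [ 211  204   88  127 6505] bbox
 top z 0.1894 [635.6 -58.2] [56.9 34.9] 13.1
```

View pics/w6.png

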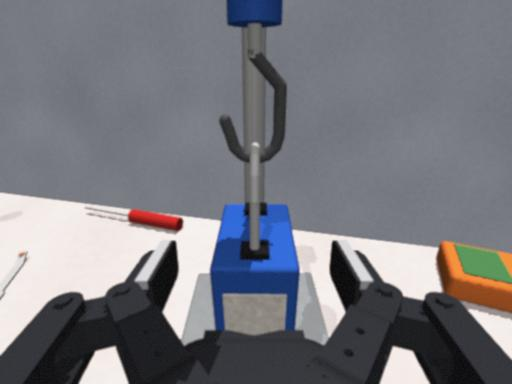

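>>> apply_moves(rows=[0,0,0,0,0,0,0,0,0,0,0,0,0,0,0,0,0,0,0,0,0,0,0,0,0,0,0,0,0,0,0,0,0,0,0,0,0,0,0,0,0,0,0,0,0,0,0,0,0,0,0,0,0,0,0,0,0,0,0,0,0,0,0,0,0,0,0,0,0,0,0,0,0,0,0,0,0,0,0,0,0,0,0,0,0,0,0,0,0,0,0,0,0,0,0,0,0,0,0,0,0,0,0,0,0,0,0,0,0,0,0,0,0,0,0,0,0,0,0,0])

```text
t: 20.45
tool_pos: [0.5848, -0.0703, 0.1755]
tool_rot: [-2.204, -0.264, -1.984]
contact_force: [0.0, 0.3, 0.6]
opening: 0.0812
grip_force: 0.0
```

Run:
```python
from hang import *
hang(2)
```

```text
case px [255.08 258.82] [ 211  204   88  127 6509] bbox
 top z 0.1895 [635.1 -58.2] [56.4 35.1] 12.5
case px [255.03 258.8 ] [ 211  204   88  127 6502] bbox
 top z 0.1895 [635.2 -58.3] [56.1 35. ] 13.1
```

>>> apply_moves(rows=[0,0,0,0,0,0,0,0,0,0,0,0,0,0,0,0,0,0,0,0,0,0,0,0,0,0,0,0,0,0,0,0,0,0,0,0,0,0,0,0,0,0,0,0,0,0,0,0,0,0,0,0,0,0], grip=0.3, grip_force=40)

```text
t: 21.45
tool_pos: [0.5849, -0.0704, 0.1756]
tool_rot: [-2.204, -0.264, -1.984]
contact_force: [0.3, -0.1, -0.0]
opening: 0.0355
grip_force: 45.5
```

Run:
```python
from hang import *
state(2); hang(1)
```

```text
t 21.55 F [ 0.66 -0.09  0.16] +- 0.08 op 0.0355 gf 45.5 grasp [ 0.637  -0.0574  0.1699] up in tool [ 0.9946 -0.0036 -0.1042]
case px [253.79 259.22] [ 209  204   90  127 6700] bbox
 top z 0.1896 [635.3 -57.6] [56. 35.] 13.9
```

>>> apply_moves(rows=[0.004,0,-0.0004,0,0,0,0.01,0,-0.001,0,0,0,0.016,0,-0.0017,0,0,0,0.022,0,-0.0023,0,0,0,0.028,0,-0.003,0,0,0,0.034,0,-0.0036,0,0,0,0.04,0,-0.0042,0,0,0,0.046,0,-0.0048,0,0,0,0.051,0,-0.0054,0,0,0,0.056,0,-0.0059,0,0,0,0.061,0,-0.0064,0,0,0,0.067,0,-0.007,0,0,0,0.074,0,-0.0077,0,0,0,0.081,0,-0.0085,0,0,0,0.088,0,-0.0092,0,0,0,0.0953,0,-0.01,0,0,0,0.0953,0,-0.01,0,0,0,0.0953,0,-0.01,0,0,0])

```text
t: 23.4
tool_pos: [0.5849, -0.0705, 0.2332]
tool_rot: [-2.204, -0.265, -1.984]
contact_force: [-0.3, 0.7, -2.4]
opening: 0.0354
grip_force: 45.4
```

Run:
```python
from hang import *
state(1); hang(1); cv2.imwrite("pics/w7.png",np.load("w6.npz")["im"][60:300,130:400])
meas(np.load("w6.npz"),(215,320,90,200),(244,266,135,200))
```

```text
t 23.45 F [ 0.18  0.42 -2.5 ] +- 0.09 op 0.0354 gf 45.4 grasp [ 0.6369 -0.0576  0.2273] up in tool [ 0.9945 -0.0036 -0.1044]
case px [253.61 259.5 ] [ 209  204   90  127 6667] bbox
 top z 0.2469 [634.9 -57.7] [56.2 35.1] 14.1
hook n 1812 x med 0.6021 z lo [0.2086 0.224 ]
 bowl y min/max [-0.2185 -0.2185 -0.202  -0.202 ] x 0.7191
 lowest y mean -0.2093
 tip top z 0.3104
bail n 1324 top z 0.2928 peak xy [ 0.5995 -0.2102] all y med -0.2099 x range [0.5851 0.723 ]
```

View pics/w7.png

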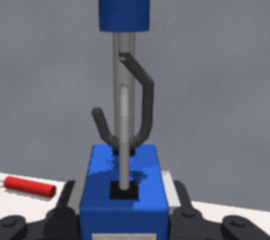

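>>> apply_moves(rows=[0,-0.005,0,0,0,0,0,-0.012,0,0,0,0,0,-0.021,0,0,0,0,0,-0.031,0,0,0,0,0,-0.042,0,0,0,0,0,-0.055,0,0,0,0,0,-0.07,0,0,0,0,0,-0.085,0,0,0,0,0,-0.1,0,0,0,0,0,-0.114,0,0,0,0,0,-0.122,0,0,0,0,0,-0.126,0,0,0,0,0,-0.126,0,0,0,0,0,-0.126,0,0,0,0])

```text
t: 24.9
tool_pos: [0.5668, 0.0027, 0.2334]
tool_rot: [-2.204, -0.264, -1.984]
contact_force: [-0.1, -0.2, -2.3]
opening: 0.0356
grip_force: 45.5
```

Run:
```python
from hang import *
o=state(1); hang(1)
meas(np.load("w6.npz"),(385,475,112,220),(244,266,135,200))
R=Ro.from_rotvec(o["tool_rot"]).as_matrix(); g=o["tool_pos"]+R@[0,0,.054]
print((R.T@(np.array([.576,-.2375,.12])-g)/.6).round(4),(R.T@[0,0,-.112]/.6).round(4))
im,d,P=cloud("top"); hs=cv2.cvtColor(im,cv2.COLOR_BGR2HSV)
m=(hs[...,2]<60)&(np.hypot(P[...,0]-.576,P[...,1]+.2375)<.08)&(P[...,2]<.02); p=P[m]; print(cv2.minEnclosingCircle(p[:,:2].astype(np.float32)))
```

```text
t 24.95 F [ 0.02 -0.51 -2.11] +- 0.13 op 0.0355 gf 45.5 grasp [0.619  0.0155 0.2277] up in tool [ 0.9945 -0.0035 -0.1042]
case px [253.77 258.97] [ 209  204   90  126 6692] bbox
 top z 0.2474 [617.2  15.4] [55.7 35.1] 14.0
hook n 1977 x med 0.6018 z lo [0.2576 0.2598]
 bowl y min/max [-0.222  -0.2206 -0.1959 -0.1946] x 0.6018
 lowest y mean -0.2089
 tip top z 0.2785
bail n 587 top z 0.2896 peak xy [ 0.5961 -0.1345] all y med -0.1346 x range [0.5849 0.6046]
[-0.1949  0.3929 -0.151 ] [-0.1856  0.0007  0.0195]
((0.5753256678581238, -0.23642578721046448), 0.05414547026157379)
```

>>> apply_moves(rows=[-0.02,0,0.002,0,0,0,-0.05,0,0.005,0,0,0,-0.08,0,0.008,0,0,0,-0.11,0,0.011,0,0,0,-0.14,0,0.015,0,0,0,-0.165,0,0.017,0,0,0,-0.18,0.005,0.01,0,0,0,-0.186,0.03,-0.005,0,0,0,-0.187,0.065,-0.02,0,0,0,-0.188,0.105,-0.035,0,0,0,-0.189,0.145,-0.05,0,0,0,-0.19,0.185,-0.065,0,0,0,-0.191,0.225,-0.08,0,0,0,-0.192,0.265,-0.095,0,0,0,-0.193,0.305,-0.11,0,0,0,-0.194,0.34,-0.125,0,0,0,-0.195,0.37,-0.14,0,0,0,-0.195,0.385,-0.149,0,0,0,-0.195,0.393,-0.151,0,0,0,-0.195,0.393,-0.151,0,0,0])

```text
t: 27.05
tool_pos: [0.5239, -0.2506, 0.1257]
tool_rot: [-2.204, -0.265, -1.985]
contact_force: [0.0, -0.6, -2.6]
opening: 0.0353
grip_force: 45.6
```

Run:
```python
from hang import *
o=state(1); hang(1)
R=Ro.from_rotvec(o["tool_rot"]).as_matrix(); g=o["tool_pos"]+R@[0,0,.054]
# tilt of case from wrist top-face points and top camera
im,d,P=cloud("top"); hs=cv2.cvtColor(im,cv2.COLOR_BGR2HSV)
m=(hs[...,0]>105)&(hs[...,0]<130)&(hs[...,1]>130)&(np.hypot(P[...,0]-.576,P[...,1]+.2375)<.07); p=P[m]; t=p[p[:,2]>np.median(p[:,2])-.008]
print("top cam case",len(t),np.median(t[:,2]),cv2.minAreaRect((t[:,:2]*1000).astype(np.float32)))
w=np.load("w6.npz"); 
print("grasp",g,"rows to z .0694+", (R.T@(np.array([.5765,-.237,.0775])-g)/.6).round(4),(R.T@[0,0,-.010]/.6).round(4))
```

```text
t 27.1 F [ 0.05  0.05 -2.56] +- 0.03 op 0.0353 gf 45.6 grasp [ 0.5759 -0.2369  0.1198] up in tool [ 0.9945 -0.0037 -0.1043]
case px [253.69 259.43] [ 209  205   91  125 6614] bbox
 top z 0.1395 [ 573.6 -237.4] [55.2 35.1] 13.7
top cam case 172 0.13856239073701437 ((575.177978515625, -235.39283752441406), (55.83455276489258, 36.04079055786133), 16.940744400024414)
grasp [ 0.57593045 -0.236892    0.11982311] rows to z .0694+ [-0.0701  0.0007  0.0082] [-0.0166  0.0001  0.0017]
```

>>> apply_moves(rows=[-0.01,0,0.001,0,0,0,-0.025,0,0.0026,0,0,0,-0.04,0,0.0042,0,0,0,-0.052,0,0.0055,0,0,0,-0.062,0,0.0065,0,0,0,-0.069,0,0.0072,0,0,0,-0.0735,0,0.0077,0,0,0,-0.076,0,0.008,0,0,0,-0.078,0,0.0082,0,0,0,-0.079,0,0.0083,0,0,0,-0.079,0,0.0083,0,0,0])

```text
t: 28.3
tool_pos: [0.5239, -0.2501, 0.078]
tool_rot: [-2.204, -0.265, -1.984]
contact_force: [0.2, -0.4, -2.4]
opening: 0.0353
grip_force: 45.6
```

Run:
```python
from st import *
state(6)
```

```text
t 28.6 F [ 0.04  0.31 -2.38] +- 0.15 op 0.0351 gf 45.6 grasp [ 0.576  -0.2371  0.0724] up in tool [ 0.9946 -0.0034 -0.104 ]
```

>>> apply_moves(rows=[-0.0012,0,0.0001,0,0,0,-0.0024,0,0.0002,0,0,0,-0.0036,0,0.0004,0,0,0,-0.0042,0,0.0004,0,0,0])

```text
t: 29.0
tool_pos: [0.5238, -0.25, 0.0752]
tool_rot: [-2.204, -0.264, -1.984]
contact_force: [-1.6, 0.4, -2.3]
opening: 0.0355
grip_force: 45.6
```

Run:
```python
from st import *
state(6)
```

```text
t 29.3 F [-0.49 -0.17 -2.45] +- 0.19 op 0.0356 gf 45.6 grasp [ 0.5759 -0.2372  0.0697] up in tool [ 0.9946 -0.0035 -0.1042]
```

Contact should come at about 0.0695, so I'm stepping 0.6 mm at a time.

>>> apply_moves(rows=[-0.001,0,0.0001,0,0,0,-0.001,0,0.0001,0,0,0,-0.002,0,0.0002,0,0,0,-0.002,0,0.0002,0,0,0])

```text
t: 29.7
tool_pos: [0.5239, -0.2501, 0.0743]
tool_rot: [-2.203, -0.265, -1.985]
contact_force: [-0.3, 0.3, -0.7]
opening: 0.0355
grip_force: 45.5
```

Run:
```python
from st import *
state(6)
```

```text
t 30.0 F [-0.45  0.37 -1.18] +- 0.16 op 0.0354 gf 45.5 grasp [ 0.576  -0.2371  0.0686] up in tool [ 0.9946 -0.0034 -0.1039]
```

>>> apply_moves(rows=[-0.0006,0,0.0001,0,0,0,-0.0006,0,0.0001,0,0,0,-0.0006,0,0.0001,0,0,0])

```text
t: 30.3
tool_pos: [0.5239, -0.2501, 0.0742]
tool_rot: [-2.203, -0.265, -1.985]
contact_force: [-1.7, 1.0, 3.4]
opening: 0.0354
grip_force: 45.8
```

>>> apply_moves(rows=[0,0,0,0,0,0,0,0,0,0,0,0,0,0,0,0,0,0,0,0,0,0,0,0,0,0,0,0,0,0,0,0,0,0,0,0,0,0,0,0,0,0,0,0,0,0,0,0,0,0,0,0,0,0], grip=0.95)

```text
t: 31.2
tool_pos: [0.5238, -0.25, 0.0737]
tool_rot: [-2.204, -0.264, -1.984]
contact_force: [-0.6, -0.7, 0.2]
opening: 0.0813
grip_force: 0.0
```

Run:
```python
from hang import *
state(1); hang(2)
```

```text
t 31.25 F [ 0.18 -0.28  0.06] +- 0.07 op 0.0812 gf 0.0 grasp [ 0.576  -0.2371  0.0681] up in tool [ 0.9945 -0.0035 -0.1042]
case px [253.05 258.88] [ 210  205   87  125 6394] bbox
 top z 0.0879 [ 573.9 -236.9] [54.3 34.3] 14.1
case px [253.02 258.94] [ 210  205   87  125 6395] bbox
 top z 0.0879 [ 574. -237.] [54.1 34.4] 13.5
```

>>> apply_moves(rows=[0.01,0,-0.001,0,0,0,0.03,0,-0.003,0,0,0,0.055,0,-0.0058,0,0,0,0.08,0,-0.0084,0,0,0,0.105,-0.001,-0.011,0,0,0,0.13,-0.001,-0.0136,0,0,0,0.155,-0.001,-0.016,0,0,0,0.18,-0.001,-0.019,0,0,0,0.2,-0.001,-0.021,0,0,0,0.2,-0.001,-0.021,0,0,0,0.2,-0.001,-0.021,0,0,0,0.2,-0.001,-0.021,0,0,0,0.2,-0.001,-0.021,0,0,0])

```text
t: 32.65
tool_pos: [0.5235, -0.2496, 0.1934]
tool_rot: [-2.204, -0.263, -1.982]
contact_force: [0.1, 0.2, -0.5]
opening: 0.0811
grip_force: 0.0
```

Run:
```python
from st import *
state(1)
for n in("top","scene"):
    im,d,P=cloud(n); hs=cv2.cvtColor(im,cv2.COLOR_BGR2HSV)
    m=(hs[...,0]>105)&(hs[...,0]<130)&(hs[...,1]>130)&(np.hypot(P[...,0]-.576,P[...,1]+.2375)<.08)&(P[...,2]<.12); p=P[m]
    if len(p)>10:
        t=p[p[:,2]>.08]; print(n,len(t),np.median(t[:,2]),cv2.minAreaRect((t[:,:2]*1000).astype(np.float32)))
    h=P[(np.hypot(P[...,0]-.637,P[...,1]+.057)<.03)&(P[...,2]>.2)&(P[...,2]<.33)]; print("hook pts",len(h), h[:,2].min() if len(h) else "")
cv2.imwrite("pics/s9.png",im)
```

```text
t 32.7 F [-0.42  0.02 -0.72] +- 0.15 op 0.081 gf 0.0 grasp [ 0.5757 -0.2367  0.1877] up in tool [ 0.9945 -0.0052 -0.105 ]
top 83 0.08749167858612042 ((575.9248657226562, -235.8304443359375), (55.97499084472656, 33.91839599609375), 15.60792064666748)
hook pts 18 0.260613528234192
scene 156 0.08728856721732935 ((578.70263671875, -236.44024658203125), (56.88314437866211, 37.19282531738281), 13.480330467224121)
hook pts 6 0.2659389873098736
```

View pics/s9.png

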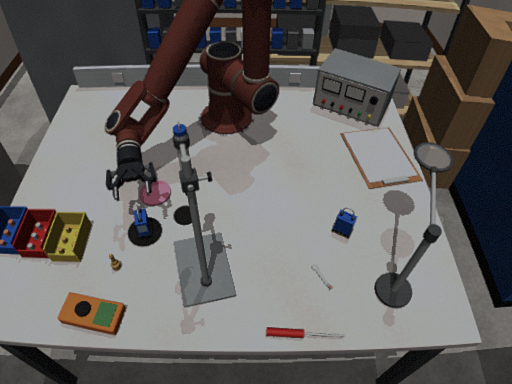

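The relay stands upright in the middle of the black pad at (143,228). The gripper is clear of it, and the bystanders are where they were.

```bash
python3 -c "
from station import ctrl
print(ctrl.finish_job())"
```

```text
the job is handed in; nothing more can be done
None
```

I hung the relay on the scale hook until it was at rest, then lifted it off and stood it upright in the middle of the larger black pad; I handed the job in at about 33 s, and no verdict came back.

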